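# Load a brass knob into the sloped knob jig

### The arm

A 6-joint arm with a two-finger parallel gripper is mounted at the origin on the work surface. World frame = base frame: x ahead of the robot, y to its left, z up, the work surface at z = 0. Lengths are in m, angles in rad, forces in N, time in s.
With the tool pointing down it reaches from about 0.25 to 0.775 m from the base axis. Payload 4 kg.
Tool frame: the origin (TCP) lies midway between the tips of the shut fingers; the grasp point (between the pads) lies 19 mm behind it; z points along the fingers, y is the line along which they close (so a half turn about z gives the same grasp; the last joint's range is limited). The gripper opens to 94 mm and grips with 3 to 60 N. Pads are 16 mm wide; open, the fingers measure 119 mm over their backs; the gripper's body (75 mm by 177 mm) begins 78 mm behind the grasp point.
Start: joints at [-1.375, 0.087, 1.371, -0, 1.684, -0.103], TCP at [0.162, -0.526, 0.168] pointing down, gripper open.
Joint ranges: [-3.1, 3.1], [-0.76, 2.03], [0.27, 2.55], [-1.08, 4.22], [0.17, 2.65], [-2.57, 2.57]. Speed limits (rad/s): [2.79, 2.79, 3.14, 3.14, 3.14, 3.14].

### API

Orientations are given as [roll, pitch, yaw] about the fixed x, y, z axes, in that order (R = Rz(yaw) Ry(pitch) Rx(roll)).
In Python, from bench import robot gives the robot as it stands.
- The arm moves only by the tool servo_tool, never from a script. Its argument "moves" is a list of rows, each a list of 5 numbers: the shift along the tool's x, y, z in units of 25 mm (1.0 is 25 mm), then the turn about the tool's z in units of 6 degrees (1.0 is 6 degrees), then the closure, from 0 (fully open) to 1 (shut). In form: [[dx, dy, dz, yaw, gripper], ...]. A call has 1 to 10 rows; each row is the pose to reach, as a shift and turn from the pose commanded when the call began, along the tool's axes at that moment; what a row does not reach only later rows make up. A row lasts 1/12 s, in which the tool goes at most 41.7 mm and 7.16 degrees, less where a joint would pass 70% of its speed; a pose out of reach is approached as far as the arm can. A call with a gripper value outside its range is refused whole. The fingers move at their own pace and stop on an object; the grip force is fixed at half the most. Time passes only in rows, so rows that repeat a pose let the fingers close. It gives the time, the measured TCP pose, the force, the opening and the grip force at its end, in the units of the state.
- robot.get_obs(): the state, without advancing time (a new reading comes with each control period).
- robot.snapshot(name): name is "scene" or "top" or "wrist"; returns a dict with "image" (420x560x3 uint8, blue, green, red), "fx", "fy", "cx", "cy" (pixels), "eye" and "orientation" of the camera in the world; the wrist camera has in their place "T_tool_cam" (4x4, takes a point from camera to tool coordinates, whose origin is the TCP and whose axes are the flange's). Camera axes: x right, y down, z forward; pixel columns grow to the right and rows downward; lengths in m; the calibration is good to about 2 mm. A picture is of the moment at which its call begins: read the wrist's pose just before it. There is no depth.
- robot.close_job(): hands the job in; it is judged then, once.
The state is a dict: "time": time; "joint_positions": joint angles; "qvel": joint speeds; "joint_torque": joint torques, N m; "tool_pos": TCP position; "ee_rot": TCP orientation; "wrist_force": force on the tool from outside, world axes, zero at the start; "wrist_torque": the same for the moment, N m; "width": finger opening in m; "finger_force": force on a finger pad.
Only numpy, scipy, OpenCV 4.12 (cv2) and the standard library are available. Lean on these libraries where they do the work, as an engineer would, in place of code of your own. Each camera call takes 0.05 s, during which the arm holds its last target. There are 200 camera calls.

### The job

Take the brass knob out of the green tray, set it flat in the wide upper end of the sloped chute and let go of it there. Then push it down the chute, past the sprung side catch, until it sits against the red sprung stop, and press it home: keep at least 4 N on the stop for half a second, but never more than 14 N, because the stop is delicate. Leave the knob standing flat against the stop, let go, and do not disturb the two black knobs, the pedal, the pick bowl or the hex key.

Things in the scene. Friction and masses are not known exactly. Their poses are not given: they have to be found in the camera images.
- knob: Brass pedal knob, a plain upright cylinder 32 mm in diameter, 24 mm high, 70 to 140 g, black pointer line on top. Stands in the green tray with two black knobs, in any of the three places, centres at least 56 mm apart. Origin: centre of its underside; z: its axis, up. On the chute friction holds it: it does not slide down by itself. Sliding it takes about 0.5 N.
- tray: Fixed green tray, 140 mm (its x) by 210 mm (its y), 24 mm high, walls and floor 4 mm. Origin: centre of its underside. The knobs stand roughly in a row along its y axis, near x = 0, with about 42 mm of free floor on both x sides of each.
- chute: Fixed aluminium channel, floor 265 mm long, sloping 0.20 rad, on a wooden base. Origin: on the centre line, on the floor's upper face, 45 mm above the table. x: down the slope; y: across; z: square to the floor, up. Walls 14 mm high, 5 mm thick. Inside width narrows from 56 mm at the open upper end (x = -125 mm) to 36 mm at x = -30 mm, then stays 36 mm down to the end block.
- chute_load (a point): Loading place: point on the channel floor, on the centre line, 65 mm uphill of the chute's origin. Channel 43 mm wide inside here; a knob set here with its centre within 35 mm along the chute is in the upper end.
- catch: Sprung side catch: smooth upright brass roller, 10 mm in diameter, sticking 9 mm into the channel from the chute's +y wall. Origin: its axis at floor level, 74 mm down the chute. A light spring (1 N plus 0.35 N per mm) lets a passing knob push it into the wall. Knob centres from about 60 to 74 mm down meet it as a false stop of roughly 3 to 8 N; further down it nudges the knob on, to the stop.
- stop: Escapement stop. Origin: floor level, uphill face of the dark end block, 134 mm down the chute. It carries a red sprung plate (30 mm wide, top edge 23 mm above the floor) on a clamped carriage set differently each time: the plate's uphill face lies 31 to 41 mm uphill of the origin, not measured: find it by feel. It gives 1 mm per 5 N pushed down the chute, well damped, and springs back.
- black_knob_a: Bystander: black plastic knob of the same size, in the tray. Origin: centre of its underside.
- black_knob_b: Bystander: second black plastic knob of the same size, in the tray. Origin: centre of its underside.
- pedal: Bystander: grey aluminium reverb pedal, 72 by 118 mm, 46 mm high with its knobs, standing loose on the far side of the table. Origin: centre of its underside.
- bowl: Bystander: white ceramic pick bowl, 100 mm across, 40 mm high, loose. Origin: centre of its underside.
- hex_key: Bystander: small dark steel hex key, 80 by 22 mm, 6 mm thick, lying loose on the table beyond the tray. Origin: on the table at the middle of the long leg.
Things that resemble listed ones, but are neither listed nor needed, are in the scene too. Several things have the shape of the knob; the one meant has the colours described above.

How it is judged:
On the way, in this order (a step that is already met when the one before it is completed fails the run):
1. the brass knob stands flat in the upper part of the chute, let go of (x of knob in the frame of chute between -0.12 and -0.025 m and y of knob in the frame of chute between -0.014 and 0.014 m and z of knob in the frame of chute between -0.003 and 0.003 m and angle between the z axis of knob and the z axis of chute, either way round below 0.1 rad and contact force between the fingers and knob below 0.1 N), for 0.2 s.
2. the brass knob is pressed against the red stop with at least 4 N for 0.4 s (contact force between knob and stop above 4 N and x of knob in the frame of chute above 0.0745 m and angle between the z axis of knob and the z axis of chute, either way round below 0.15 rad), for 0.4 s.
At the end, for the whole second after the job is handed in: The brass knob stands flat on the chute floor (within 3 mm and 0.1 rad) past the side catch, more than 74.5 mm down the chute's x axis, resting against the red stop plate (touching it with more than 0.2 N; the catch holds it there), at rest, with nothing of the robot touching it (contact force between knob and stop above 0.2 N and x of knob in the frame of chute above 0.0745 m and y of knob in the frame of chute between -0.006 and 0.006 m and z of knob in the frame of chute between -0.003 and 0.003 m and angle between the z axis of knob and the z axis of chute, either way round below 0.1 rad and linear speed of knob below 0.01 m/s and contact force between the fingers and knob below 0.1 N).
It fails at once if the red stop is pressed with more than 14 N (contact force between anything else and stop above 14 N).
It fails at once if a black knob is moved by more than 20 mm (distance of any of black_knob_a, black_knob_b from where it was at the start of the episode above 0.02 m).
It fails at once if the pedal, the bowl or the hex key is moved by more than 20 mm (distance of any of pedal, bowl, hex_key from where it was at the start of the episode above 0.02 m).
It also fails if it takes over 67 s, if anything falls off the work surface, if the arm or the gripper's body presses on something with over 40 N, if the wrist force passes 120 N, or if a joint passes its speed limit or range.

## Working session

There is one attempt and no reset: what is moved stays moved. The work goes in short steps, Python scripts to look and compute and a tool call to move; the robot and the scene stay as the last step left them, time stands still between calls to the robot, and variables do not carry over. Pictures are saved under pics/ and viewed, at most 10 in all, crops included, and the job is handed in when it is done.

Besides the shell and the picture viewer there is one more tool, called after "Request:" as name(argument=value, ...) on one line, values as JSON. servo_tool: Moves the arm, as the interface text tells. Its arguments: {"type":"object","properties":{"moves":{"type":"array"}},"required":["moves"]}

```bash
mkdir -p pics
python3 - <<'E'
from bench import robot
import cv2, pickle
d={n:robot.snapshot(n) for n in("scene","top")}
pickle.dump(d,open('s0.pkl','wb'))
for n in d:
    s=d[n]; cv2.imwrite(f'pics/{n}0.png',s['image']); print(n,{k:v for k,v in s.items() if k!='image'})
print(robot.get_obs())
E
```

```text
scene {'fx': 432.33713857028664, 'fy': 432.33713857028664, 'cx': 280.7067870757314, 'cy': 214.43115164251188, 'eye': array([ 1.09585591, -0.20666276,  0.77010567]), 'orientation': array([-2.45679224,  0.00630397,  1.12539277])}
top {'fx': 387.67419893586737, 'fy': 387.67419893586737, 'cx': 275.74101037918484, 'cy': 205.2260237057952, 'eye': array([0.44745723, 0.07512477, 0.7673689 ]), 'orientation': array([-2.93305428,  0.00582341, -1.68165012])}
{'time': 0.1, 'joint_positions': array([-1.37512558e+00,  8.78664716e-02,  1.37210169e+00,  1.38037485e-05,
        1.68359403e+00, -1.03103491e-01]), 'qvel': array([-0.00201877, -0.0009257 , -0.00223069,  0.00115099, -0.00235623,
       -0.00037523]), 'joint_torque': array([ 3.27926224e-03, -3.41251659e+01, -3.03303123e+01,  7.21464213e-02,
        3.04314983e-02, -9.37540153e-05]), 'tool_pos': array([ 0.16177961, -0.52507327,  0.16663001]), 'ee_rot': array([-3.13963499e+00, -2.16352411e-04,  2.98775563e-01]), 'wrist_force': array([ 0.41551754,  0.29333565, -0.36645281]), 'wrist_torque': array([ 0.03375341,  0.06321601, -0.03656498]), 'finger_force': 0.0, 'width': 0.09414938100493045}
```

View pics/top0.png

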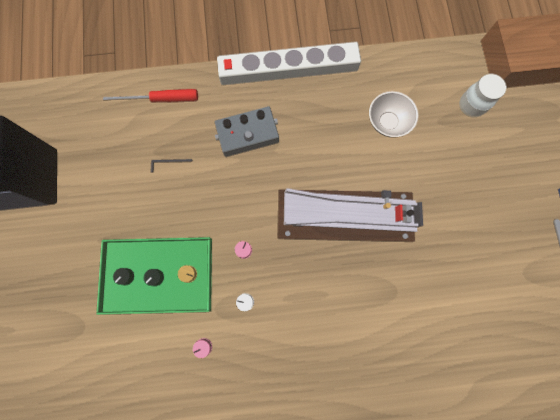

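View pics/scene0.png

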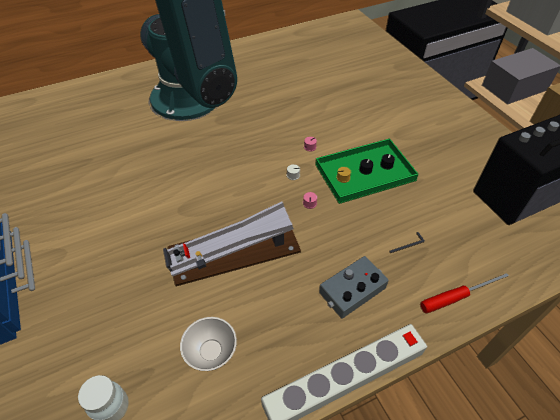

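The top view shows the tray with a brass/orange knob at (187,274) and black knobs at (123,276) and (153,277). Outside the tray are two pink knobs, (243,249) and (201,349), and a white one, (244,302). Only the one at (187,274) is brass and inside the tray. The chute runs from (285,210), its wide upper end, to the red stop at (400,213).

```bash
cat > h.py <<'E'
import numpy as np, cv2, pickle
from scipy.spatial.transform import Rotation as R
def ray(s,u,v):
    d=R.from_euler('xyz',s['orientation']).as_matrix()@np.array([(u-s['cx'])/s['fx'],(v-s['cy'])/s['fy'],1]); return np.array(s['eye']),d
def onz(s,u,v,z):
    e,d=ray(s,u,v); return e+d*(z-e[2])/d[2]
def proj(s,p):
    c=R.from_euler('xyz',s['orientation']).as_matrix().T@(np.array(p)-s['eye']); return s['fx']*c[0]/c[2]+s['cx'],s['fy']*c[1]/c[2]+s['cy']
def tri(s1,p1,s2,p2):
    e1,d1=ray(s1,*p1);e2,d2=ray(s2,*p2);d1/=np.linalg.norm(d1);d2/=np.linalg.norm(d2)
    t=np.linalg.lstsq(np.c_[d1,-d2],e2-e1,rcond=None)[0];a=e1+t[0]*d1;b=e2+t[1]*d2
    return (a+b)/2,np.linalg.norm(a-b)
E
python3 - <<'E'
from h import *
d=pickle.load(open('s0.pkl','rb'))
for n in d:
    s=d[n];hsv=cv2.cvtColor(s['image'],cv2.COLOR_BGR2HSV)
    m=cv2.inRange(hsv,(10,150,120),(28,255,255))
    k,l,st,c=cv2.connectedComponentsWithStats(m)
    print(n,'brass',[(st[i].tolist(),c[i].round(1)) for i in range(1,k) if st[i][4]>30])
    m=cv2.inRange(hsv,(0,170,110),(6,255,255))
    k,l,st,c=cv2.connectedComponentsWithStats(m); print('red',[(st[i].tolist(),c[i].round(1)) for i in range(1,k) if st[i][4]>10])
    m=cv2.inRange(hsv,(50,100,60),(75,255,255)); r=cv2.minAreaRect(max(cv2.findContours(m,0,2)[0],key=cv2.contourArea)); print('tray',r, cv2.boxPoints(r))
im=d['top']['image']; a=cv2.resize(im[180:250,270:430],None,fx=5,fy=5,interpolation=2)
b=cv2.resize(im[250:300,110:210],(500,250),interpolation=2); c=np.zeros((600,800,3),np.uint8); c[:350]=a; c[350:,:500]=b
cv2.imwrite('pics/crop1.png',c)
b=d['scene']['image'];cv2.imwrite('pics/crop2.png',cv2.resize(b[190:300,150:310],None,fx=5,fy=5,interpolation=2))
E
```

```text
scene brass [([338, 167, 13, 15, 93], array([344.3, 171.7]))]
red [([183, 243, 7, 15, 48], array([185.9, 250.5])), ([423, 286, 47, 25, 573], array([446. , 297.9])), ([403, 332, 14, 14, 105], array([409.7, 338.3]))]
tray ((367.577880859375, 168.62551879882812), (49.973419189453125, 92.82258605957031), 73.44293212890625) [[315.97052 157.90068]
 [404.94434 131.44902]
 [419.18524 179.35036]
 [330.21143 205.80202]]
top brass []
red [([225, 59, 7, 10, 54], array([227.6,  63.8])), ([150, 89, 47, 12, 475], array([173.4,  94.8])), ([396, 205, 6, 16, 65], array([399. , 212.6]))]
tray ((153.43597412109375, 275.2779541015625), (73.85013580322266, 114.6153335571289), 88.65210723876953) [[ 95.27557 239.71115]
 [209.85919 237.01505]
 [211.59637 310.84476]
 [ 97.01276 313.54086]]
```

View pics/crop1.png

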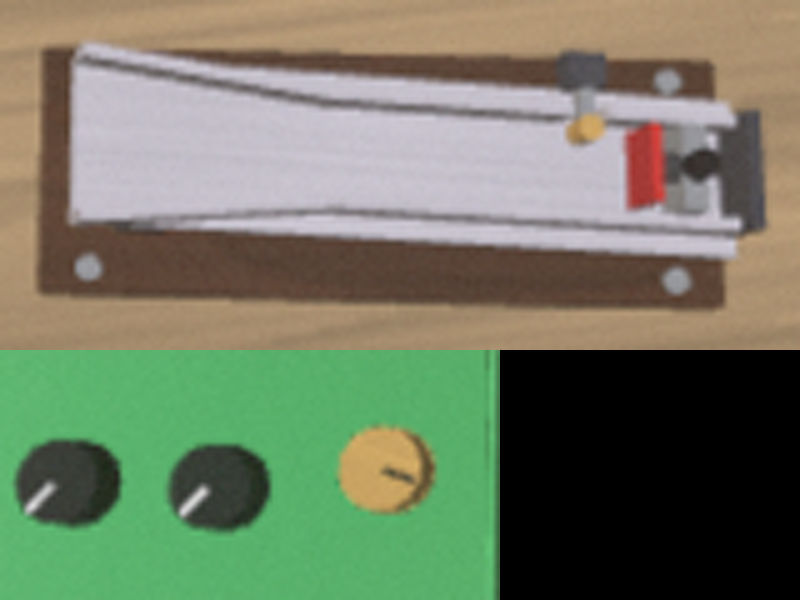

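View pics/crop2.png

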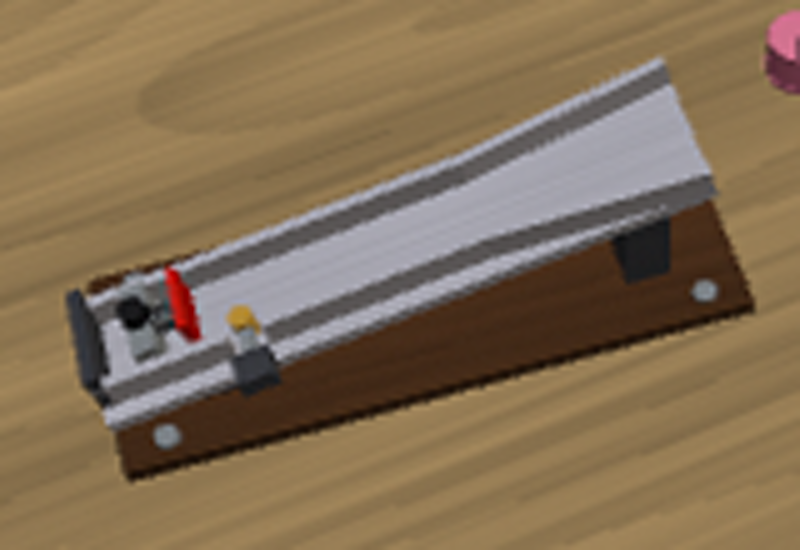

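The crop confirms it: brass knob with a pointer at full-frame (186,273.5), beside the two black knobs. The chute's upper end, catch roller (387,205) and red plate (399,213) are all clear, with the catch on the image-upper (+y) wall. Next I cast rays to known rim heights.

Run:
```python
from h import *
d=pickle.load(open('s0.pkl','rb'));T,S=d['top'],d['scene']
t=lambda u,v:(270+u/5-.4,180+v/5-.4)
q=lambda u,v:(150+u/5-.4,190+v/5-.4)
c,s=np.cos(.2),np.sin(.2)
h=lambda x,z:.045-x*s+z*c
def pose(name,s_,pa,ca,pb,cb):
    A=onz(s_,*pa,h(ca[0],ca[2]));B=onz(s_,*pb,h(cb[0],cb[2]))
    f=lambda k:np.array([k[0]*c+k[2]*s,k[1]])
    a,b=f(ca),f(cb)
    w=np.arctan2(*(B-A)[1::-1])-np.arctan2(*(b-a)[::-1])
    Rw=np.array([[np.cos(w),-np.sin(w)],[np.sin(w),np.cos(w)]])
    o=(A[:2]+B[:2])/2-Rw@(a+b)/2
    print(name,'yaw',w%(2*np.pi)-2*np.pi*(w%(2*np.pi)>np.pi),'o',o,'scale',np.linalg.norm((B-A)[:2])/np.linalg.norm(b-a))
P1=(-.125,.033,.014);P2=(.14,.023,.014);P3=(.14,-.023,.014);P0=(-.125,-.033,.014)
pose('T12',T,t(86,43),P1,t(735,103),P2)
pose('T13',T,t(86,43),P1,t(737,257),P3)
pose('S12',S,q(713,178),P1,q(105,408),P2)
pose('S02',S,q(660,60),P0,q(105,408),P2)
pose('S01',S,q(660,60),P0,q(713,178),P1)
print('catch top tri',tri(T,t(592,125),S,q(238,313)))
# knob: top face
print('knobT',onz(T,186,273.4,.028),'knobS',onz(S,344.3,171.7,.028), 'brass tri',tri(T,(186,273.4),S,(344,171.5)))
for p in ((110+64/5,250+127/5),(110+216/5,250+130/5)): print('black',onz(T,*p,.028))
for p in ((99.5,240),(210,237.5),(211.5,311),(100,313.5)): print('tray',onz(T,*p,.024))
for n,p in (('pedal',(247,131)),('bowl',(394,115)),('hex',(172,161)),('pink',(243,249)),('white',(244,302)),('bottle',(485,92))): print(n,onz(T,*p,.02))
```

```text
T12 yaw -1.6860066094634067 o [ 0.57488571 -0.0723914 ] scale 0.975282060977547
T13 yaw -1.7471723870474625 o [ 0.56862634 -0.06961562] scale 0.9764936326928543
S12 yaw -1.6816863092876622 o [ 0.57764434 -0.07289509] scale 0.9789013497530201
S02 yaw -1.6757185561524404 o [ 0.57745663 -0.07254425] scale 0.982479871362013
S01 yaw -1.6906793922250252 o [ 0.57603593 -0.0751678 ] scale 1.0050356915412901
catch top tri (array([ 0.57662679, -0.14995577,  0.04683657]), np.float64(0.0012600076474879544))
knobT [0.49198778 0.2444404  0.028     ] knobS [0.49373536 0.24526948 0.028     ] brass tri (array([0.49219072, 0.24497825, 0.0273045 ]), np.float64(0.0008011510420966009))
black [0.5014802  0.36302996 0.028     ]
black [0.49401833 0.30612189 0.028     ]
tray [0.57417024 0.40738243 0.024     ]
tray [0.55524698 0.19501516 0.024     ]
tray [0.41831093 0.2026135  0.024     ]
tray [0.43667717 0.40876204 0.024     ]
pedal [0.766664   0.10339315 0.02      ]
bowl [ 0.76737232 -0.20226094  0.02      ]
hex [0.71946627 0.26035284 0.02      ]
pink [0.52655156 0.13413356 0.02      ]
white [0.42768315 0.14150965 0.02      ]
bottle [ 0.79689694 -0.40012541  0.02      ]
```

Run:
```python
from h import *
d=pickle.load(open('s0.pkl','rb'));T,S=d['top'],d['scene']
t=lambda u,v:(270+u/5-.4,180+v/5-.4)
q=lambda u,v:(150+u/5-.4,190+v/5-.4)
c,s=np.cos(.2),np.sin(.2)
h=lambda x,z:.045-x*s+z*c
def pose(name,s_,pa,ca,pb,cb):
    A=onz(s_,*pa,h(ca[0],ca[2]));B=onz(s_,*pb,h(cb[0],cb[2]))
    f=lambda k:np.array([k[0]*c+k[2]*s,k[1]])
    a,b=f(ca),f(cb)
    w=np.arctan2(*(B-A)[1::-1])-np.arctan2(*(b-a)[::-1])
    Rw=np.array([[np.cos(w),-np.sin(w)],[np.sin(w),np.cos(w)]])
    o=(A[:2]+B[:2])/2-Rw@(a+b)/2
    print(name,'yaw',w%(2*np.pi)-2*np.pi*(w%(2*np.pi)>np.pi),'o',o,'scale',np.linalg.norm((B-A)[:2])/np.linalg.norm(b-a))
P1=(-.125,.033,.014);P2=(.134,.023,.014);P3=(.134,-.023,.014);P0=(-.125,-.033,.014)
pose('T12',T,t(86,43),P1,t(735,103),P2)
pose('S12',S,q(713,178),P1,q(105,408),P2)
pose('S02',S,q(660,60),P0,q(105,408),P2)
o=np.array([.5765,-.0754,.045]);Rc=R.from_euler('xyz',[0,.2,-1.683]).as_matrix()
def ch(p): return (Rc.T@(np.array(p)-o)*1000).round(1)
print('catch',ch(tri(T,t(592,125),S,q(238,313))[0]))
print('P1 tri',[ch(x) if x.size==3 else x for x in map(np.array,tri(T,t(86,43),S,q(713,178)))])
print('P2 tri',ch(tri(T,t(735,103),S,q(105,408))[0]))
print('redtop +y',ch(tri(T,t(662,123),S,q(197,337))[0]),'redtop -y',ch(tri(T,t(665,205),S,q(172,268))[0]))
for n,k in (('load',(-.065,0,0)),('fl',(-.125,0,0)),('stopface',(.095,0,.01))): print(n,o+Rc@np.array(k))
```

```text
T12 yaw -1.6862473003888514 o [ 0.57444122 -0.07507412] scale 0.9961717880287329
S12 yaw -1.6775997899131472 o [ 0.57768889 -0.0759236 ] scale 1.0010341433024783
S02 yaw -1.6773491122848618 o [ 0.57757106 -0.07547343] scale 1.004507571068994
catch [72.2  8.5 16.5]
P1 tri [array([-124.6,   32. ,   12. ]), array(0.00108178)]
P2 tri [135.9  21.6   9.6]
redtop +y [94.6 10.8 19. ] redtop -y [ 94.3 -22.1  22.8]
load [ 0.58363287 -0.01209626  0.05791351]
fl [0.59021706 0.04633796 0.06983367]
stopface [ 0.56585259 -0.16989505  0.03592708]
```

Request:
servo_tool(moves=[[10, -12, 0, -11.3, 0], [10, -12, 0, -11.3, 0], [10, -12, 0, -11.3, 0], [10, -12, 0, -11.3, 0], [10, -12, 0, -11.3, 0], [10, -12, 0, -11.3, 0], [10, -12, 0, -11.3, 0], [10, -12, 0, -11.3, 0], [10, -12, 0, -11.3, 0], [10, -12, 0, -11.3, 0]])

```text
time: 0.93
tool_pos: [0.3133, -0.1611, 0.1676]
ee_rot: [3.141, -0.002, 1.492]
wrist_force: [0.1, 0.4, -0.4]
width: 0.0936
finger_force: 0.0
```

```bash
cat >> h.py <<'E'
def goto(x,y,z,yaw=None):
    from bench import robot
    o=robot.get_obs(); M=R.from_euler('xyz',o['ee_rot']).as_matrix(); y0=o['ee_rot'][2]
    dl=M.T@(np.array([x,y,z])-o['tool_pos'])/.025
    dy=0 if yaw is None else -np.degrees((yaw-y0+np.pi)%(2*np.pi)-np.pi)/6
    print('t',round(o['time'],2),'pos',o['tool_pos'].round(4),'rot',o['ee_rot'].round(3),'F',o['wrist_force'].round(2),'w',round(o['width'],4),'-> move',dl.round(2),'yaw',round(dy,2))
E
python3 -c "
from h import *
goto(.4922,.2448,.15,1.48)"
```

```text
t 0.93 pos [ 0.3133 -0.1611  0.1676] rot [ 3.141e+00 -2.000e-03  1.492e+00] F [ 0.07  0.41 -0.38] w 0.0936 -> move [16.75  5.85  0.74] yaw 0.11
```

Request:
servo_tool(moves=[[16.8, 5.8, 0.5, 0, 0.3], [16.8, 5.8, 0.5, 0, 0.3], [16.8, 5.8, 0.5, 0, 0.3], [16.8, 5.8, 0.5, 0, 0.3], [16.8, 5.8, 0.5, 0, 0.3], [16.8, 5.8, 0.5, 0, 0.3], [16.8, 5.8, 0.5, 0, 0.3], [16.8, 5.8, 0.5, 0, 0.3], [16.8, 5.8, 0.5, 0, 0.3], [16.8, 5.8, 0.5, 0, 0.3]])

```text
time: 1.77
tool_pos: [0.4828, 0.2169, 0.1553]
ee_rot: [-3.141, 0.001, 1.483]
wrist_force: [0.1, -1.1, 0.4]
width: 0.0655
finger_force: 0.0
```

Request:
servo_tool(moves=[[0, 0, 0, 0, 0.3], [0, 0, 0, 0, 0.3], [0, 0, 0, 0, 0.3]])

```text
time: 2.02
tool_pos: [0.4822, 0.2142, 0.1552]
ee_rot: [-3.14, 0.001, 1.482]
wrist_force: [0.7, 0.0, 0.0]
width: 0.066
finger_force: 0.0
```

```bash
cat >> h.py <<'E'
def wrist(name=None):
    from bench import robot
    o=robot.get_obs(); s=robot.snapshot('wrist'); Tt=np.eye(4); Tt[:3,:3]=R.from_euler('xyz',o['ee_rot']).as_matrix(); Tt[:3,3]=o['tool_pos']
    W=Tt@np.array(s['T_tool_cam']); s['eye']=W[:3,3]; s['orientation']=R.from_matrix(W[:3,:3]).as_euler('xyz')
    if name: cv2.imwrite(f'pics/{name}.png',s['image'])
    pickle.dump(s,open((name or 'w')+'.pkl','wb')); return s
E
python3 -c "
from h import *
s=wrist('w1'); print(s['eye'],s['fx'],proj(s,(.4922,.2448,.028)))
goto(.4922,.2448,.012,1.48)"
```

```text
[0.48988548 0.2925538  0.37231682] 346.67647283905137 (np.float64(282.10642159516783), np.float64(168.01965633512344))
t 2.07 pos [0.4823 0.2137 0.1558] rot [-3.141e+00  1.000e-03  1.481e+00] F [-0.18 -0.73  0.27] w 0.0657 -> move [1.28 0.28 5.75] yaw 0.01
```

View pics/w1.png

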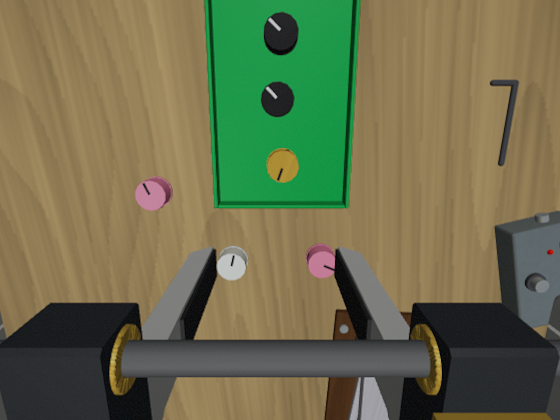

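The wrist view shows the brass knob at (283,166), where it was predicted, (282,168). The black knobs at (277,99) and (281,33) are clear of the grip line.

Request:
servo_tool(moves=[[1.3, 0.28, 1.5, 0, 0.3], [1.3, 0.28, 3, 0, 0.3], [1.3, 0.28, 4.2, 0, 0.3], [1.3, 0.28, 5.0, 0, 0.3], [1.3, 0.28, 5.6, 0, 0.3], [1.3, 0.28, 5.75, 0, 0.3], [1.3, 0.28, 5.75, 0, 0.3], [1.3, 0.28, 5.75, 0, 0.3]])

```text
time: 2.73
tool_pos: [0.4935, 0.2458, 0.0137]
ee_rot: [3.139, -0.001, 1.481]
wrist_force: [0.8, -0.3, 0.4]
width: 0.0657
finger_force: 0.0
```

Request:
servo_tool(moves=[[0, 0, 0, 0, 0.8], [0, 0, 0, 0, 0.8], [0, 0, 0, 0, 0.8], [0, 0, 0, 0, 0.8], [0, 0, 0, 0, 0.8], [0, 0, 0, 0, 0.8]])

```text
time: 3.23
tool_pos: [0.4927, 0.2466, 0.0124]
ee_rot: [3.141, -0.0, 1.482]
wrist_force: [-0.5, 0.5, 0.7]
width: 0.0292
finger_force: 0.0
```

Request:
servo_tool(moves=[[0, 0, 0, 0, 0.8], [0, 0, 0, 0, 0.8]])

```text
time: 3.4
tool_pos: [0.4925, 0.2466, 0.0121]
ee_rot: [-3.141, 0.0, 1.482]
wrist_force: [-0.1, -0.5, 0.3]
width: 0.0197
finger_force: 0.0
```

```bash
python3 -c "
from h import *
s=wrist('w2'); 
goto(.4922,.2448,.012,1.48)
s['image']=cv2.imread('pics/w2.png')"
```

```text
t 3.45 pos [0.4925 0.2465 0.0121] rot [-3.141  0.     1.482] F [ 0.17 -0.12 -0.61] w 0.0188 -> move [-0.07 -0.01  0.  ] yaw 0.02
```

View pics/w2.png

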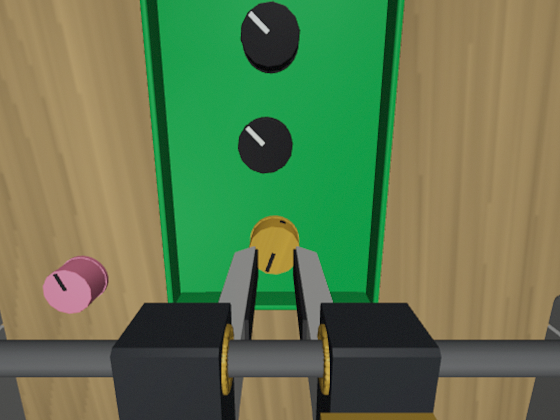

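```bash
python3 -c "
from h import *
s=pickle.load(open('w2.pkl','rb')); hsv=cv2.cvtColor(s['image'],cv2.COLOR_BGR2HSV)
print(s['eye'], R.from_euler('xyz',s['orientation']).as_matrix()[:,2])
for p in ((274,248),(265,145),(274,240)): print(p,onz(s,*p,.028))
for z in (.004,.028): print(proj(s,(.4922,.2448,z)),proj(s,(.4925,.2466,.0121)))
s1=pickle.load(open('w1.pkl','rb'))
print('w1',onz(s1,283,166,.028),onz(s1,277,99,.028))
m=cv2.inRange(hsv,(12,150,100),(28,255,255)); m[290:]=0
k,l,st,c=cv2.connectedComponentsWithStats(m); print([(st[i],c[i]) for i in range(1,k) if st[i][4]>30])
cv2.imwrite('pics/w2c.png',cv2.resize(s['image'][190:320,200:350],None,fx=4,fy=4,interpolation=2))
"
```

```text
[0.49992726 0.32462563 0.22926735] [-0.02316165 -0.26298214 -0.96452264]
(274, 248) [0.49242323 0.24806622 0.028     ]
(265, 145) [0.4929394  0.31091307 0.028     ]
(274, 240) [0.49289427 0.25328308 0.028     ]
(np.float64(274.2059042574299), np.float64(239.94933102872008)) (np.float64(274.38385822822863), np.float64(241.46353136551147))
(np.float64(274.11496323050284), np.float64(252.94678120600102)) (np.float64(274.38385822822863), np.float64(241.46353136551147))
w1 [0.49325077 0.24671981 0.028     ] [0.49284681 0.31019726 0.028     ]
[(array([ 250,  216,   49,   58, 2028], dtype=int32), array([274.54240631, 243.13905325]))]
```

View pics/w2c.png

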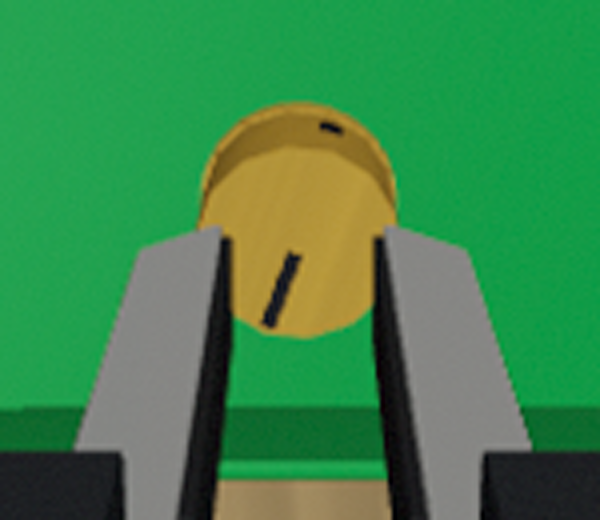

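Request:
servo_tool(moves=[[0, 0, 0, 0, 0.3], [0, 0, 0, 0, 0.3], [0, 0, 0, 0, 0.3], [0, 0, 0, 0, 0.3], [0, 0, 0, 0, 0.3], [0, 0, 0, 0, 0.3], [0, 0, 0, 0, 0.3]])

```text
time: 4.03
tool_pos: [0.4926, 0.2465, 0.0122]
ee_rot: [-3.142, 0.0, 1.482]
wrist_force: [-0.8, 0.1, 0.2]
width: 0.0625
finger_force: 0.0
```

```bash
python3 -c "
from h import *
s=wrist('w3'); goto(.4925,.246,0); im=s['image']
cv2.imwrite('pics/w3c.png',cv2.resize(im[180:310,190:350],None,fx=5,fy=4.6,interpolation=2))
T=np.array(s['T_tool_cam']);print(T.round(4),s['cx'],s['cy'])
C=np.linalg.inv(T)
for z in (0,-.019,-.03,-.045,-.06):
  r=[]
  for y in (.033,-.033):
    for x in (-.008,.008):
      c=C@np.array([x,y,z,1]); r.append((round(s['fx']*c[0]/c[2]+s['cx']),round(s['fy']*c[1]/c[2]+s['cy'])))
  print(z,r)
"
```

```text
t 4.08 pos [0.4926 0.2465 0.0122] rot [3.142 0.    1.482] F [ 0.03 -0.01  0.27] w 0.0646 -> move [-0.02 -0.    0.49] yaw 0
[[-6.000e-04 -9.646e-01 -2.638e-01  7.840e-02]
 [ 1.000e+00 -7.000e-04  4.000e-04  4.000e-04]
 [-6.000e-04 -2.638e-01  9.646e-01 -2.172e-01]
 [ 0.000e+00  0.000e+00  0.000e+00  1.000e+00]] 275.1799141016881 213.95237131715288
0 [(324, 253), (325, 230), (225, 253), (224, 230)]
-0.019 [(328, 264), (329, 240), (221, 264), (220, 240)]
-0.03 [(331, 272), (332, 246), (218, 272), (217, 246)]
-0.045 [(335, 283), (336, 256), (214, 284), (212, 256)]
-0.06 [(340, 297), (341, 268), (209, 297), (207, 268)]
```

View pics/w3c.png

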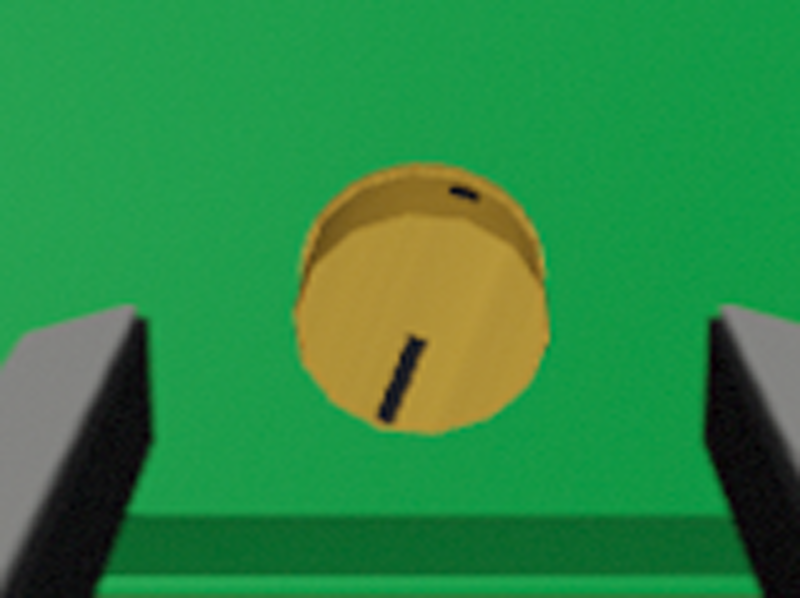

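The crop shows the knob untouched between the open fingers. The pad tips' lower corners at about (219,250) and (221,276) match points 34 mm behind the reported TCP, so the true tips are about 34 mm higher than reported. That explains the empty close. I descend further, watching the force.

Request:
servo_tool(moves=[[0, 0, 0.3, 0, 0.3], [0, 0, 0.6, 0, 0.3], [0, 0, 0.8, 0, 0.3], [0, 0, 0.8, 0, 0.3], [0, 0, 0.8, 0, 0.3]])

```text
time: 4.5
tool_pos: [0.4919, 0.2462, -0.0089]
ee_rot: [-3.14, 0.001, 1.482]
wrist_force: [0.3, 0.2, 0.2]
width: 0.0659
finger_force: 0.0
```

Request:
servo_tool(moves=[[0, 0, 0.2, 0, 0.3], [0, 0, 0.4, 0, 0.3], [0, 0, 0.55, 0, 0.3], [0, 0, 0.55, 0, 0.3]])

```text
time: 4.83
tool_pos: [0.4917, 0.2462, -0.0228]
ee_rot: [-3.14, 0.001, 1.482]
wrist_force: [-0.5, 0.6, -0.8]
width: 0.0658
finger_force: 0.0
```

Request:
servo_tool(moves=[[0, 0, 0, 0, 0.8], [0, 0, 0, 0, 0.8], [0, 0, 0, 0, 0.8], [0, 0, 0, 0, 0.8], [0, 0, 0, 0, 0.8], [0, 0, 0, 0, 0.8], [0, 0, 0, 0, 0.8]])

```text
time: 5.42
tool_pos: [0.4927, 0.2466, -0.0214]
ee_rot: [3.141, -0.0, 1.482]
wrist_force: [0.1, -0.1, 1.4]
width: 0.0312
finger_force: 30.0
```

Request:
servo_tool(moves=[[0, 0, -1, 0, 0.8], [0, 0, -2, 0, 0.8], [0, 0, -3.2, 0, 0.8], [0, 0, -4.4, 0, 0.8], [0, 0, -5.2, 0, 0.8], [0, 0, -5.6, 0, 0.8], [0, 0, -5.6, 0, 0.8]])

```text
time: 6.0
tool_pos: [0.4943, 0.2471, 0.1213]
ee_rot: [3.136, -0.002, 1.482]
wrist_force: [-0.0, -0.3, -0.9]
width: 0.0313
finger_force: 30.0
```

```bash
python3 -c "
from h import *
goto(.585,-.002,.118,-.11)"
```

```text
t 6.0 pos [0.4943 0.2471 0.1213] rot [ 3.136e+00 -2.000e-03  1.482e+00] F [-0.   -0.3  -0.88] w 0.0313 -> move [-9.61  4.5   0.13] yaw 15.2
```

Request:
servo_tool(moves=[[-1, 0.5, 0, 1.1, 0.8], [-2, 1, 0, 2.2, 0.8], [-3, 1.5, 0, 3.3, 0.8], [-4, 2, 0, 4.4, 0.8], [-5, 2.4, 0, 5.5, 0.8], [-6, 2.8, 0, 6.6, 0.8], [-7, 3.3, 0, 7.7, 0.8], [-8, 3.8, 0, 8.8, 0.8], [-9, 4.2, 0, 9.9, 0.8], [-9.6, 4.5, 0, 11, 0.8]])

```text
time: 6.83
tool_pos: [0.5824, -0.0052, 0.1153]
ee_rot: [-3.141, 0.005, 0.322]
wrist_force: [1.0, 0.8, -0.0]
width: 0.0312
finger_force: 30.0
```

Request:
servo_tool(moves=[[0, 0, 0, 1.1, 0.8], [0, 0, 0, 2.2, 0.8], [0, 0, 0, 3.3, 0.8], [0, 0, 0, 4.2, 0.8], [0, 0, 0, 4.2, 0.8], [0, 0, 0, 4.2, 0.8], [0, 0, 0, 4.2, 0.8]])

```text
time: 7.42
tool_pos: [0.5827, -0.0024, 0.1169]
ee_rot: [3.141, 0.003, -0.107]
wrist_force: [1.2, 0.7, -0.3]
width: 0.0312
finger_force: 30.0
```

```bash
python3 -c "
from h import *
s=wrist('w4')
o=np.array([.5765,-.0754,.045]);Rc=R.from_euler('xyz',[0,.2,-1.682]).as_matrix()
for k in ((-.125,.033,.014),(-.125,-.033,.014),(-.03,.018,.014),(-.03,-.018,.014),(.134,.023,.014),(.134,-.023,.014),(.074,.014,.02),(.095,.015,.023),(.095,-.015,.023)): print(k,np.round(proj(s,o+Rc@np.array(k))))
goto(.585,-.002,.118,-.11)"
```

```text
(-0.125, 0.033, 0.014) [214. 179.]
(-0.125, -0.033, 0.014) [218. 263.]
(-0.03, 0.018, 0.014) [336. 194.]
(-0.03, -0.018, 0.014) [334. 237.]
(0.134, 0.023, 0.014) [513. 181.]
(0.134, -0.023, 0.014) [504. 231.]
(0.074, 0.014, 0.02) [456. 195.]
(0.095, 0.015, 0.023) [481. 194.]
(0.095, -0.015, 0.023) [475. 228.]
t 7.47 pos [ 0.5829 -0.0024  0.1174] rot [ 3.142e+00  2.000e-03 -1.080e-01] F [-0.13  0.36 -1.61] w 0.0311 -> move [ 0.08 -0.02 -0.03] yaw 0.02
```

View pics/w4.png

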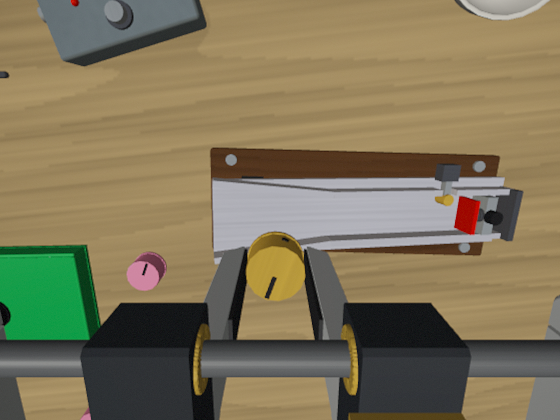

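The wrist view shows the knob held upright at (276,267) over the wide end, with chute corners near (214,179) and (217,263) as predicted. The lower end seems a few pixels off, at the red plate (468,215) and roller (444,200), so I check the yaw from wall edge lines.

Run:
```python
from h import *
s=pickle.load(open('w4.pkl','rb'));im=s['image'];hsv=cv2.cvtColor(im,cv2.COLOR_BGR2HSV)
for nm,lo,hi in (('red',(0,150,90),(8,255,255)),('brass',(12,150,100),(28,255,255))):
    m=cv2.inRange(hsv,lo,hi);m[:,:400]=0;m[240:]=0;m[:150]=0
    cs=[c for c in cv2.findContours(m,0,2)[0] if cv2.contourArea(c)>15]
    for c in cs: print(nm,cv2.approxPolyDP(c,1.5,True).reshape(-1,2).tolist(),cv2.minEnclosingCircle(c))
g=cv2.cvtColor(im,cv2.COLOR_BGR2GRAY)
for u in (216,222,230,360,380,400,420,480,495):
    print(u,' '.join(str(v) for v in g[172:266,u]))
```

```text
red [[459, 197], [454, 226], [467, 233], [474, 233], [479, 201]] ((466.5, 215.0), 19.500099182128906)
brass [[452, 201], [452, 197], [449, 195], [435, 197], [438, 202], [446, 205]] ((443.5, 199.0), 8.732224464416504)
216 58 61 62 62 63 75 87 85 112 162 178 176 176 177 176 178 180 178 174 175 177 175 174 175 176 176 176 176 179 176 177 176 177 177 177 176 175 174 176 175 176 179 178 179 178 178 177 176 177 177 174 172 171 175 177 174 172 175 176 177 178 178 176 175 175 177 179 180 179 175 174 175 176 177 177 176 178 180 182 146 97 102 104 101 100 116 161 179 177 176 178 172 146 129
222 59 62 62 63 63 63 80 90 84 148 176 177 176 177 175 175 178 177 175 175 177 175 174 175 176 176 175 176 177 176 176 177 175 177 177 176 174 174 175 175 176 179 179 178 177 178 177 177 178 177 174 171 171 175 177 175 174 175 176 177 178 177 177 175 175 177 180 180 178 175 175 177 176 176 177 176 178 184 151 95 105 111 105 104 104 96 89 92 93 94 94 93 94 94
230 57 59 60 61 61 64 77 88 87 94 157 180 178 176 176 176 177 176 175 175 176 175 174 175 176 174 174 176 178 177 177 176 175 177 177 176 174 174 174 1
[... 1645 characters left out ...]
34
480 79 58 61 56 72 120 165 179 178 176 176 178 179 179 152 102 90 120 163 177 176 175 179 150 115 117 120 121 114 108 108 108 114 117 121 113 81 52 57 62 62 59 58 60 58 59 65 62 55 91 117 123 120 121 121 120 120 120 118 118 118 117 142 169 175 175 175 176 178 145 75 56 58 55 58 58 55 50 53 57 61 71 85 126 140 137 136 133 132 126 125 122 123 127
495 57 56 55 55 67 136 172 178 179 176 176 179 180 181 144 86 88 136 170 176 175 177 174 155 112 111 137 142 142 143 142 143 143 144 142 140 137 137 121 74 12 25 30 31 27 29 27 28 28 29 27 25 27 42 56 59 57 55 60 79 88 154 180 175 175 176 162 140 134 132 133 134 137 139 139 138 138 139 136 136 136 136 139 137 134 133 131 129 126 123 123 124 130 131
```

Run:
```python
from h import *
d=pickle.load(open('s0.pkl','rb'));T,S=d['top'],d['scene'];W=pickle.load(open('w4.pkl','rb'))
t=lambda u,v:(270+u/5-.4,180+v/5-.4)
q=lambda u,v:(150+u/5-.4,190+v/5-.4)
def quad(s,x0,x1,y0,y1):
    m=cv2.inRange(cv2.cvtColor(s['image'],cv2.COLOR_BGR2HSV),(0,150,90),(8,255,255)); z=np.zeros_like(m); z[y0:y1,x0:x1]=m[y0:y1,x0:x1]
    c=max(cv2.findContours(z,0,2)[0],key=cv2.contourArea); M=cv2.moments(c); return cv2.approxPolyDP(c,1.2,True).reshape(-1,2).tolist()
print('T',quad(T,380,420,195,230),'S',quad(S,170,200,235,270))
f=lambda *p:np.array(p)
# midpoint of red top edge at z=.0487
a=onz(W,479.5,200.5,.0487);b=onz(W,474.5,233.5,.0487);print('red W',a,b,np.linalg.norm(a-b),(a+b)/2)
a=onz(T,*t(662,123),.0487);b=onz(T,*t(665,205),.0487);print('red T',a,b,np.linalg.norm(a-b),(a+b)/2)
a=onz(S,*q(197,337),.0487);b=onz(S,*q(172,268),.0487);print('red S',a,b,np.linalg.norm(a-b),(a+b)/2)
a=onz(W,214,178.5,.0836);b=onz(W,218,264,.0836);print('up W',a,b,np.linalg.norm(a-b),(a+b)/2)
a=onz(S,*q(713,178),.0836);b=onz(S,*q(660,60),.0836);print('up S',a,b,np.linalg.norm(a-b),(a+b)/2)
print('up T',onz(T,*t(86,43),.0836))
```

```text
T [[401, 205], [396, 207], [396, 220], [402, 219]] S [[183, 243], [185, 255], [189, 257], [187, 247]]
red W [ 0.57505962 -0.17327883  0.0487    ] [ 0.54584087 -0.17040157  0.0487    ] 0.02936006981525319 [ 0.56045024 -0.1718402   0.0487    ]
red T [ 0.57431905 -0.17518123  0.0487    ] [ 0.54316653 -0.17071369  0.0487    ] 0.03147123010106059 [ 0.55874279 -0.17294746  0.0487    ]
red S [ 0.58153614 -0.1691307   0.0487    ] [ 0.54464823 -0.16790615  0.0487    ] 0.03690822885428107 [ 0.56309218 -0.16851843  0.0487    ]
up W [0.62294883 0.0397541  0.0836    ] [0.55598549 0.04707711 0.0836    ] 0.06736256511648339 [0.58946716 0.04341561 0.0836    ]
up S [0.62331419 0.03971698 0.0836    ] [0.55746228 0.04764955 0.0836    ] 0.06632796908900462 [0.59038824 0.04368327 0.0836    ]
up T [0.62092695 0.03957631 0.0836    ]
```

Centreline from the upper corners and the red plate (widths 66 to 67 mm and 29 to 31 mm, as specified): chute origin about (0.574, −0.075), yaw about −1.705. The knob is already over x ≈ −75 mm. I lower it.

Request:
servo_tool(moves=[[0, 0, 0.8, 0.26, 0.8], [0, 0, 1.6, 0.26, 0.8], [0, 0, 2.3, 0.26, 0.8], [0, 0, 2.8, 0.26, 0.8], [0, 0, 3.05, 0.26, 0.8], [0, 0, 3.05, 0.26, 0.8], [0, 0, 3.05, 0.26, 0.8]])

```text
time: 8.05
tool_pos: [0.5837, -0.0025, 0.0425]
ee_rot: [3.141, -0.0, -0.136]
wrist_force: [0.2, 0.1, -0.0]
width: 0.0312
finger_force: 30.0
```

```bash
python3 -c "
from h import *
goto(.5837,-.0023,.0377,-.134)"
```

```text
t 8.05 pos [ 0.5837 -0.0025  0.0425] rot [ 3.141 -0.    -0.136] F [ 0.23  0.06 -0.03] w 0.0312 -> move [-0.   -0.01  0.19] yaw -0.02
```

Request:
servo_tool(moves=[[0, 0, 0.08, 0, 0.8], [0, 0, 0.12, 0, 0.8], [0, 0, 0.12, 0, 0.8]])

```text
time: 8.3
tool_pos: [0.584, -0.0026, 0.04]
ee_rot: [3.142, -0.002, -0.137]
wrist_force: [0.3, 0.1, -0.5]
width: 0.0309
finger_force: 30.0
```

Request:
servo_tool(moves=[[0, 0, 0.03, 0, 0.8], [0, 0, 0.06, 0, 0.8], [0, 0, 0.06, 0, 0.8]])

```text
time: 8.55
tool_pos: [0.5834, -0.0025, 0.0377]
ee_rot: [3.142, -0.0, -0.137]
wrist_force: [-0.5, 0.3, -1.5]
width: 0.0314
finger_force: 30.0
```

Request:
servo_tool(moves=[[0, 0, 0.04, 0, 0.8], [0, 0, 0.04, 0, 0.8], [0, 0, 0.04, 0, 0.8]])

```text
time: 8.8
tool_pos: [0.5836, -0.0025, 0.0373]
ee_rot: [3.142, -0.001, -0.137]
wrist_force: [-1.7, 0.5, 2.3]
width: 0.0312
finger_force: 30.0
```

Request:
servo_tool(moves=[[0, 0, 0.04, 0, 0.8], [0, 0, 0.04, 0, 0.8], [0, 0, 0.04, 0, 0.8]])

```text
time: 9.05
tool_pos: [0.5838, -0.0025, 0.0372]
ee_rot: [3.142, -0.001, -0.137]
wrist_force: [-3.1, -0.8, 6.3]
width: 0.0309
finger_force: 30.0
```

Request:
servo_tool(moves=[[0, 0, -0.04, 0, 0.8], [0, 0, -0.04, 0, 0.5], [0, 0, -0.04, 0, 0.5], [0, 0, -0.04, 0, 0.5], [0, 0, -0.04, 0, 0.5], [0, 0, -0.04, 0, 0.5], [0, 0, -0.04, 0, 0.5]])

```text
time: 9.63
tool_pos: [0.5834, -0.0025, 0.0365]
ee_rot: [3.142, 0.0, -0.137]
wrist_force: [-1.1, 0.4, -0.1]
width: 0.0468
finger_force: 0.0
```

Request:
servo_tool(moves=[[0, 0, -0.3, 0, 0.4], [0, 0, -0.8, 0, 0.4], [0, 0, -1.6, 0, 0.4], [0, 0, -2.4, 0, 0.4], [0, 0, -3.2, 0, 0.4], [0, 0, -3.2, 0, 0.4], [0, 0, -3.2, 0, 0.4]])

```text
time: 10.22
tool_pos: [0.5849, -0.0026, 0.1192]
ee_rot: [-3.142, -0.005, -0.137]
wrist_force: [-0.0, -0.3, -0.1]
width: 0.0566
finger_force: 0.0
```

Run:
```python
from h import *
from bench import robot
s=wrist('w5'); goto(.5837,-.0023,.117,-.134)
o=np.array([.5739,-.0751,.045]);Rc=R.from_euler('xyz',[0,.2,-1.705]).as_matrix()
T=robot.snapshot('top');pickle.dump(T,open('t5.pkl','wb'))
hsv=cv2.cvtColor(s['image'],cv2.COLOR_BGR2HSV);m=cv2.inRange(hsv,(12,120,90),(30,255,255));m[:150]=0
k,l,st,c=cv2.connectedComponentsWithStats(m);print([(st[i].tolist(),c[i].round(1)) for i in range(1,k) if st[i][4]>60])
print('pred top',proj(s,o+Rc@np.array([-.075,0,.024])),'bot',proj(s,o+Rc@np.array([-.075,0,0])))
g=s['image'].copy()
for k_ in ((-.125,.028,.0),(-.125,-.028,.0),(-.03,.018,.0),(-.03,-.018,.0),(.095,.018,0),(.095,-.018,0),(.074,.009,.0),(-.075,0,0.024),(-.125,.028,.014),(-.125,-.028,.014),(-.03,.018,.014),(-.03,-.018,.014)):
    cv2.circle(g,tuple(np.round(proj(s,o+Rc@np.array(k_))).astype(int)),1,(0,0,255) if k_[2]==0 else (255,0,0),-1)
cv2.imwrite('pics/w5c.png',cv2.resize(g[150:300,200:510],(800,390),interpolation=2))
```

```text
t 10.27 pos [ 0.5837 -0.0025  0.1172] rot [ 3.142e+00 -1.000e-03 -1.370e-01] F [ 0.31 -0.22 -1.1 ] w 0.0561 -> move [ 0.   -0.01  0.01] yaw -0.03
[([434, 193, 18, 11, 134], array([443.2, 197.5])), ([256, 202, 45, 45, 1471], array([278. , 223.9])), ([392, 325, 27, 70, 922], array([407.9, 360.6])), ([132, 331, 13, 64, 349], array([136.5, 365.9]))]
pred top (np.float64(283.32494245418536), np.float64(225.7918648190524)) bot (np.float64(276.9815873939016), np.float64(217.49497104362197))
```

View pics/w5c.png

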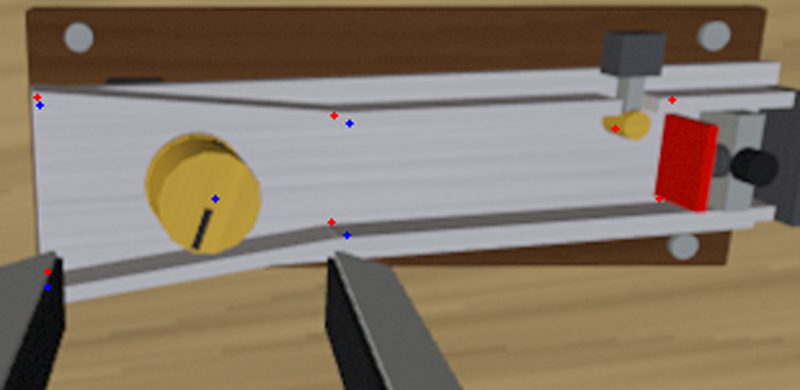

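The brass knob stands flat in the wide end, crop (208,195), let go and near the centre line; the red plate's face is around x ≈ 95 mm. Now I shut the fingers uphill of it.

Request:
servo_tool(moves=[[0, -0.9, 0, 0, 1], [0, -1.77, 0, 0, 1], [0, -1.77, 0, 0, 1], [0, -1.77, 0, 0, 1], [0, -1.77, 0, 0, 1], [0, -1.77, 0, 0, 1], [0, -1.77, 0, 0, 1], [0, -1.77, 0, 0, 1], [0, -1.77, 0, 0, 1]])

```text
time: 11.07
tool_pos: [0.5894, 0.0407, 0.1167]
ee_rot: [3.141, -0.0, -0.138]
wrist_force: [-0.2, 0.4, 0.2]
width: 0.0015
finger_force: 0.0
```

Request:
servo_tool(moves=[[0, 0, 0.8, 0, 1], [0, 0, 1.6, 0, 1], [0, 0, 2.2, 0, 1], [0, 0, 2.6, 0, 1], [0, 0, 2.9, 0, 1], [0, 0, 2.97, 0, 1], [0, 0, 2.97, 0, 1], [0, 0, 2.97, 0, 1]])

```text
time: 11.73
tool_pos: [0.5902, 0.0413, 0.0435]
ee_rot: [-3.142, -0.002, -0.137]
wrist_force: [0.1, 0.4, -0.1]
width: 0.0003
finger_force: 0.0
```

```bash
cat >> h.py <<'E'
def st():
    from bench import robot
    o=robot.get_obs(); p=np.array(o['tool_pos']);u=np.array([np.cos(-1.705),np.sin(-1.705)]);dl=p[:2]-[.5739,-.0751]
    h=dl@u; lat=dl@np.array([-u[1],u[0]]); F=o['wrist_force']
    print('t',round(o['time'],2),'h mm',(h*1000).round(1),'x front',((h+.0125)/.98*1000).round(1),'lat',(lat*1000).round(1),'z err mm',((p[2]-(.019-.2027*h))*1000).round(1),'F down-chute',(F[:2]@u).round(2),'Fz',F[2].round(2),'w',round(o['width'],4),'rot',o['ee_rot'].round(3))
E
python3 -c "
from h import *
st()"
```

```text
t 11.73 h mm -117.5 x front -107.1 lat 0.6 z err mm 0.7 F down-chute -0.38 Fz -0.14 w 0.0003 rot [-3.142e+00 -2.000e-03 -1.370e-01]
```

Request:
servo_tool(moves=[[0, 0.3, 0.06, 0, 1], [0, 0.6, 0.12, 0, 1], [0, 0.9, 0.18, 0, 1], [0, 1.2, 0.24, 0, 1], [0, 1.5, 0.3, 0, 1], [0, 1.8, 0.36, 0, 1], [0, 2.1, 0.43, 0, 1], [0, 2.4, 0.49, 0, 1], [0, 2.7, 0.55, 0, 1], [0, 2.9, 0.59, 0, 1]])

```text
time: 12.57
tool_pos: [0.5793, -0.0316, 0.0274]
ee_rot: [3.141, 0.0, -0.137]
wrist_force: [-0.9, -0.8, 0.6]
width: 0.0003
finger_force: 0.5
```

```bash
python3 -c "
from h import *
st()"
```

```text
t 12.57 h mm -43.8 x front -32.0 lat -0.5 z err mm -0.5 F down-chute 0.89 Fz 0.61 w 0.0003 rot [ 3.141  0.    -0.137]
```

Request:
servo_tool(moves=[[0, 0.3, 0.06, 0, 1], [0, 0.6, 0.11, 0, 1], [0, 0.9, 0.17, 0, 1], [0, 1.2, 0.23, 0, 1], [0, 1.5, 0.29, 0, 1], [0, 1.8, 0.35, 0, 1], [0, 2.1, 0.41, 0, 1], [0, 2.4, 0.47, 0, 1], [0, 2.6, 0.51, 0, 1], [0, 2.7, 0.53, 0, 1]])

```text
time: 13.4
tool_pos: [0.5702, -0.0983, 0.0143]
ee_rot: [3.141, 0.0, -0.138]
wrist_force: [0.2, 0.5, 0.3]
width: 0.0005
finger_force: 0.2
```

```bash
python3 -c "
from h import *
st()"
```

```text
t 13.4 h mm 23.4 x front 36.7 lat -0.6 z err mm 0.0 F down-chute -0.51 Fz 0.25 w 0.0005 rot [ 3.141  0.    -0.138]
```

Request:
servo_tool(moves=[[0, 0.1, 0.02, 0, 1], [0, 0.2, 0.04, 0, 1], [0, 0.3, 0.06, 0, 1], [0, 0.36, 0.07, 0, 1], [0, 0.42, 0.085, 0, 1], [0, 0.48, 0.1, 0, 1], [0, 0.54, 0.11, 0, 1], [0, 0.6, 0.12, 0, 1], [0, 0.6, 0.12, 0, 1]])

```text
time: 14.15
tool_pos: [0.5682, -0.1117, 0.0117]
ee_rot: [-3.141, 0.0, -0.137]
wrist_force: [-1.0, 2.6, 2.1]
width: 0.0003
finger_force: 1.5
```

```bash
python3 -c "
from h import *
st()"
```

```text
t 14.15 h mm 37.1 x front 50.6 lat -0.7 z err mm 0.2 F down-chute -2.41 Fz 2.07 w 0.0003 rot [-3.141  0.    -0.137]
```

Request:
servo_tool(moves=[[0, 0.04, 0.01, 0, 1], [0, 0.08, 0.015, 0, 1], [0, 0.12, 0.025, 0, 1], [0, 0.16, 0.03, 0, 1], [0, 0.2, 0.04, 0, 1], [0, 0.2, 0.04, 0, 1]])

```text
time: 14.65
tool_pos: [0.568, -0.1172, 0.0107]
ee_rot: [-3.141, -0.001, -0.137]
wrist_force: [0.0, 2.9, 3.7]
width: -0.0
finger_force: 2.0
```

```bash
python3 -c "
from h import *
st()"
```

```text
t 14.65 h mm 42.6 x front 56.2 lat -0.2 z err mm 0.3 F down-chute -2.84 Fz 3.65 w -0.0 rot [-3.141e+00 -1.000e-03 -1.370e-01]
```

Request:
servo_tool(moves=[[0, 0.03, 0.006, 0, 1], [0, 0.06, 0.012, 0, 1], [0, 0.09, 0.018, 0, 1], [0, 0.12, 0.024, 0, 1], [0, 0.12, 0.024, 0, 1]])

```text
time: 15.07
tool_pos: [0.568, -0.1202, 0.0103]
ee_rot: [-3.141, -0.002, -0.137]
wrist_force: [1.8, 4.7, 3.5]
width: 0.0006
finger_force: 2.8
```

```bash
python3 -c "
from h import *
st()"
```

```text
t 15.07 h mm 45.5 x front 59.2 lat 0.2 z err mm 0.6 F down-chute -4.9 Fz 3.47 w 0.0006 rot [-3.141e+00 -2.000e-03 -1.370e-01]
```

Request:
servo_tool(moves=[[0, 0.03, 0.006, 0, 1], [0, 0.06, 0.012, 0, 1], [0, 0.08, 0.016, 0, 1], [0, 0.08, 0.016, 0, 1]])

```text
time: 15.4
tool_pos: [0.5679, -0.1221, 0.0101]
ee_rot: [-3.141, -0.002, -0.137]
wrist_force: [2.3, 5.1, 4.8]
width: 0.0004
finger_force: 2.9
```

```bash
python3 -c "
from h import *
st()"
```

```text
t 15.4 h mm 47.4 x front 61.1 lat 0.4 z err mm 0.7 F down-chute -5.32 Fz 4.81 w 0.0004 rot [-3.141e+00 -2.000e-03 -1.370e-01]
```

Request:
servo_tool(moves=[[0, 0.02, -0.02, 0, 1], [0, 0.04, -0.02, 0, 1], [0, 0.04, -0.02, 0, 1]])

```text
time: 15.65
tool_pos: [0.5678, -0.1231, 0.0105]
ee_rot: [-3.141, -0.002, -0.137]
wrist_force: [1.4, 5.1, 4.1]
width: 0.0004
finger_force: 3.0
```

```bash
python3 -c "
from h import *
st()"
```

```text
t 15.65 h mm 48.3 x front 62.1 lat 0.4 z err mm 1.3 F down-chute -5.25 Fz 4.12 w 0.0004 rot [-3.141e+00 -2.000e-03 -1.370e-01]
```

Request:
servo_tool(moves=[[0, 0.02, 0, 0, 1], [0, 0.04, 0, 0, 1], [0, 0.04, 0, 0, 1]])

```text
time: 15.9
tool_pos: [0.5678, -0.124, 0.0106]
ee_rot: [-3.141, -0.003, -0.137]
wrist_force: [2.3, 5.5, 3.9]
width: 0.0004
finger_force: 3.1
```

```bash
python3 -c "
from h import *
st()"
```

```text
t 15.9 h mm 49.3 x front 63.1 lat 0.5 z err mm 1.6 F down-chute -5.79 Fz 3.92 w 0.0004 rot [-3.141e+00 -3.000e-03 -1.370e-01]
```

Request:
servo_tool(moves=[[0, 0.02, 0.004, 0, 1], [0, 0.04, 0.008, 0, 1], [0, 0.06, 0.012, 0, 1], [0, 0.06, 0.012, 0, 1]])

```text
time: 16.23
tool_pos: [0.5677, -0.1257, 0.0105]
ee_rot: [-3.142, -0.003, -0.137]
wrist_force: [2.4, 5.1, 5.3]
width: 0.0004
finger_force: 3.0
```

```bash
python3 -c "
from h import *
st()"
```

```text
t 16.23 h mm 50.9 x front 64.7 lat 0.7 z err mm 1.8 F down-chute -5.41 Fz 5.34 w 0.0004 rot [-3.142e+00 -3.000e-03 -1.370e-01]
```

Request:
servo_tool(moves=[[0, 0.02, 0.004, 0, 1], [0, 0.04, 0.008, 0, 1], [0, 0.04, 0.008, 0, 1]])

```text
time: 16.48
tool_pos: [0.5677, -0.1267, 0.0103]
ee_rot: [3.142, -0.003, -0.137]
wrist_force: [2.2, 4.4, 5.4]
width: 0.0006
finger_force: 2.9
```

```bash
python3 -c "
from h import *
st()"
```

```text
t 16.48 h mm 52.0 x front 65.8 lat 0.8 z err mm 1.8 F down-chute -4.71 Fz 5.43 w 0.0006 rot [ 3.142e+00 -3.000e-03 -1.370e-01]
```

Request:
servo_tool(moves=[[0, 0.02, 0.0, 0, 1], [0, 0.04, 0.0, 0, 1], [0, 0.06, 0.0, 0, 1], [0, 0.06, 0.0, 0, 1]])

```text
time: 16.82
tool_pos: [0.5676, -0.1283, 0.0103]
ee_rot: [3.141, -0.003, -0.137]
wrist_force: [2.1, 4.0, 5.5]
width: 0.0004
finger_force: 2.9
```

```bash
python3 -c "
from h import *
st()"
```

```text
t 16.82 h mm 53.5 x front 67.4 lat 0.8 z err mm 2.1 F down-chute -4.25 Fz 5.51 w 0.0004 rot [ 3.141e+00 -3.000e-03 -1.370e-01]
```

Request:
servo_tool(moves=[[0, 0.02, 0.0, 0, 1], [0, 0.04, 0.0, 0, 1], [0, 0.04, 0.0, 0, 1]])

```text
time: 17.07
tool_pos: [0.5675, -0.1288, 0.0103]
ee_rot: [-3.141, -0.003, -0.137]
wrist_force: [3.4, 6.1, 4.9]
width: 0.0004
finger_force: 3.4
```

```bash
python3 -c "
from h import *
st()"
```

```text
t 17.07 h mm 54.1 x front 68.0 lat 0.9 z err mm 2.3 F down-chute -6.51 Fz 4.9 w 0.0004 rot [-3.141e+00 -3.000e-03 -1.370e-01]
```

Run:
```python
from h import *
from bench import robot
o=np.array([.5739,-.0751,.045]);Rc=R.from_euler('xyz',[0,.2,-1.705]).as_matrix()
for n in('scene','top'):
    s=robot.snapshot(n);pickle.dump(s,open(n+'6.pkl','wb'));hsv=cv2.cvtColor(s['image'],cv2.COLOR_BGR2HSV)
    for nm,lo,hi in (('brass',(10,120,80),(30,255,255)),('red',(0,150,90),(8,255,255))):
        m=cv2.inRange(hsv,lo,hi);z=np.zeros_like(m)
        if n=='scene': z[225:300,150:260]=m[225:300,150:260]
        else: z[185:235,340:420]=m[185:235,340:420]
        k,l,st_,c=cv2.connectedComponentsWithStats(z);print(n,nm,[(st_[i].tolist(),c[i].round(1)) for i in range(1,k) if st_[i][4]>6])
    for x in (.070,.075,.08,.085): print(x,'top centre',np.round(proj(s,o+Rc@[x,0,.024]),1),'dn edge',np.round(proj(s,o+Rc@[x+.016,0,.024]),1))
from h import st; st()
```

```text
scene brass [([185, 238, 19, 20, 239], array([194.1, 247.3]))]
scene red [([183, 243, 7, 15, 44], array([185.6, 250.8]))]
0.07 top centre [195.9 245. ] dn edge [188.5 247.9]
0.075 top centre [193.6 245.9] dn edge [186.2 248.8]
0.08 top centre [191.3 246.8] dn edge [183.9 249.7]
0.085 top centre [189.  247.7] dn edge [181.6 250.6]
top brass [([382, 218, 9, 3, 17], array([386.2, 219.4]))]
top red []
0.07 top centre [389.5 210.5] dn edge [397.4 211. ]
0.075 top centre [392.  210.6] dn edge [399.9 211.1]
0.08 top centre [394.4 210.8] dn edge [402.3 211.3]
0.085 top centre [396.9 210.9] dn edge [404.7 211.4]
t 17.17 h mm 54.1 x front 68.0 lat 0.9 z err mm 2.3 F down-chute -5.66 Fz 4.48 w 0.0002 rot [-3.141e+00 -3.000e-03 -1.370e-01]
```

Run:
```python
from h import *
a=pickle.load(open('s0.pkl','rb'))['scene'];b=pickle.load(open('scene6.pkl','rb'))
for s in (a,b):
    hsv=cv2.cvtColor(s['image'],cv2.COLOR_BGR2HSV)
    B=cv2.inRange(hsv,(10,120,70),(30,255,255));Rd=cv2.inRange(hsv,(0,130,80),(8,255,255));D=cv2.inRange(hsv,(0,0,0),(180,255,60))
    for v in range(234,266): print(v,''.join('b' if B[v,u] else 'r' if Rd[v,u] else '#' if D[v,u] else '.' for u in range(172,215)))
    print()
```

```text
234 ...........................................
235 ...........................................
236 ...........................................
237 ...........................................
238 ...........................................
239 ...........................................
240 ................b..........................
241 ............bbb............................
242 .........bbb...............................
243 .....bb....r...............................
244 .bbb........rr.............................
245 ............rr.............................
246 ...........rrrr............................
247 ...........rrrrr...........................
248 ............rrrr...........................
249 ....#.......rrrr...........................
250 ..####......rrrr...........................
251 .#######.##.rrrrr........bb................
252 .#########..rrrrr.......bbbb...............
253 ..######....rrrrr.......bbbbb..............
254 ...####.#..##rrrr.......bbbbb..............
255 ...###...####rrrrr.......bb..b.............
256 .........#.....rrr......................
[... 1272 characters left out ...]
rbbbbbbbbbbbbbbbb...........
252 .########...rrrrrbbbbbbbbbbbbbb............
253 ..######....rrrrrrbbbbbbbbbbbb.............
254 ...####....#.rrrr.bb##bbbbbbb..............
255 ...###...####rrrr...b#bbbbbbb..............
256 ...............rrr.....bbbbbbb.............
257 ................rr.......bb..b.............
258 ...........................................
259 ..............................#............
260 ...............................#...........
261 ..........................#.....#.......bbb
262 ................................#....bbbbbb
263 ................................#..bbbbbbbb
264 ...............................###bbbbbbbbb
265 .............................#####bbbbbbbb.
```

Request:
servo_tool(moves=[[0, 0.01, -0.02, 0, 1], [0, 0.02, -0.03, 0, 1], [0, 0.02, -0.03, 0, 1]])

```text
time: 17.42
tool_pos: [0.5674, -0.1291, 0.0107]
ee_rot: [-3.141, -0.003, -0.137]
wrist_force: [3.5, 5.6, 3.9]
width: 0.0004
finger_force: 3.3
```

```bash
python3 -c "
from h import *
st()"
```

```text
t 17.42 h mm 54.4 x front 68.3 lat 0.8 z err mm 2.7 F down-chute -6.03 Fz 3.89 w 0.0004 rot [-3.141e+00 -3.000e-03 -1.370e-01]
```

Request:
servo_tool(moves=[[0, 0.02, 0, 0, 1], [0, 0.04, 0, 0, 1], [0, 0.04, 0, 0, 1]])

```text
time: 17.67
tool_pos: [0.5673, -0.1295, 0.0108]
ee_rot: [-3.14, -0.003, -0.137]
wrist_force: [3.0, 6.6, 4.3]
width: 0.0007
finger_force: 4.0
```

```bash
python3 -c "
from h import *
st()"
```

```text
t 17.67 h mm 54.8 x front 68.7 lat 0.8 z err mm 3.0 F down-chute -6.99 Fz 4.27 w 0.0007 rot [-3.14e+00 -3.00e-03 -1.37e-01]
```

Request:
servo_tool(moves=[[0, 0.02, 0, 0, 1], [0, 0.04, 0, 0, 1], [0, 0.05, 0, 0, 1], [0, 0.05, 0, 0, 1], [0, 0.05, 0, 0, 1], [0, 0.05, 0, 0, 1]])

```text
time: 18.17
tool_pos: [0.5673, -0.1301, 0.011]
ee_rot: [-3.139, -0.003, -0.136]
wrist_force: [3.6, 7.3, 5.1]
width: 0.0006
finger_force: 4.7
```

```bash
python3 -c "
from h import *
st()"
```

```text
t 18.17 h mm 55.4 x front 69.3 lat 0.8 z err mm 3.2 F down-chute -7.72 Fz 5.13 w 0.0006 rot [-3.139e+00 -3.000e-03 -1.360e-01]
```

Request:
servo_tool(moves=[[0, 0.02, 0, 0, 1], [0, 0.04, 0, 0, 1], [0, 0.05, 0, 0, 1], [0, 0.05, 0, 0, 1], [0, 0.05, 0, 0, 1], [0, 0.05, 0, 0, 1]])

```text
time: 18.67
tool_pos: [0.5672, -0.1307, 0.0111]
ee_rot: [-3.137, -0.003, -0.136]
wrist_force: [2.8, 9.0, 6.0]
width: 0.0006
finger_force: 5.4
```

Run:
```python
from h import *
st()
from bench import robot
o=np.array([.5739,-.0751,.045]);Rc=R.from_euler('xyz',[0,.2,-1.705]).as_matrix()
b=robot.snapshot('scene');W=wrist('w7')
for s,n in ((pickle.load(open('scene6.pkl','rb')),'before'),(b,'now')):
    hsv=cv2.cvtColor(s['image'],cv2.COLOR_BGR2HSV)
    B=cv2.inRange(hsv,(10,120,70),(30,255,255));Rd=cv2.inRange(hsv,(0,130,80),(8,255,255))
    g=s['image'].astype(float); w=np.clip(g[240:259,180:192,2]-1.5*g[240:259,180:192,1]-0,0,None); uu=np.arange(180,192)
    print(n,'red centroid col',(w*uu).sum()/w.sum())
    for v in range(238,258): print(v,''.join('b' if B[v,u] else 'r' if Rd[v,u] else '.' for u in range(178,206)))
```

```text
t 18.67 h mm 56.0 x front 69.9 lat 0.8 z err mm 3.4 F down-chute -9.33 Fz 6.05 w 0.0006 rot [-3.137e+00 -3.000e-03 -1.360e-01]
before red centroid col 185.53002001334224
238 ..............bbbb..........
239 ............bbbb.bbb........
240 ..........bbbbbbbbbbb.......
241 .......bbbbbbbb.bbbbb.......
242 ..bbbb...bbbbbb.bbbbb.......
243 bb...r...bbbbbbbbbbbbb......
244 .....rr.bbbbbbbbbbbbbb......
245 .....rrrbbbbbbbbbbbbbb......
246 .....rrbbbbbbbbbbbbbbbb.....
247 .....rrrbbbbbbbbbbbbbbb.....
248 ......rrbbbbbbbbbbbbbbbbbb..
249 ......rrbbbbbbbbbbbbbbbbbb..
250 ......rrrbbbbbbbbbbbbbbbbb..
251 ......rrrrbbbbbbbbbbbbbbbb..
252 ......rrrrrbbbbbbbbbbbbbb...
253 ......rrrrrrbbbbbbbbbbbb....
254 .......rrrr.bb..bbbbbbb.....
255 .......rrrr...b.bbbbbbb.....
256 .........rrr.....bbbbbbb....
257 ..........rr.......bb..b....
now red centroid col 185.0549602488766
238 .............bbbb...........
239 ...........bbbbbbbb.........
240 ..........bbbbbbbbbb........
241 ......bbbbbbbb.bbbbb........
242 ..bbbb..bbbbbbbbbbbb........
243 bb...r..bbbbbb.bbbbbb.......
244 .....r.bbbbbbbbbbbbbb.......
245 .....rrbbbbbbbbbbbbbb.......
246 .....rrbbbbbbbbbbbbbbb......
247 .....rrbbbbbbbbbbbbbbb......
248 .....rrbbbbbbbbbbbbbbbbbb...
249 .....rrbbbbbbbbbbbbbbbbbbb..
250 .....rrrbbbbbbbbbbbbbbbbbb..
251 ......rrrbbbbbbbbbbbbbbbb...
252 ......rrrrbbbbbbbbbbbbbbb...
253 ......rrrrrbbbbbbbbbbbbb....
254 ......rrrrr....bbbbbbbb.....
255 .......rrrr....bbbbbbbb.....
256 ........rrr...b...bbbbbb....
257 .........rr........bb..b....
```

The red plate has shifted about 0.5 px (about 1 mm) with the knob against it, and the push along the chute is about 10 N. I hold it.

Request:
servo_tool(moves=[[0, 0, 0, 0, 1], [0, 0, 0, 0, 1], [0, 0, 0, 0, 1], [0, 0, 0, 0, 1], [0, 0, 0, 0, 1], [0, 0, 0, 0, 1], [0, 0, 0, 0, 1], [0, 0, 0, 0, 1]])

```text
time: 19.43
tool_pos: [0.5672, -0.1307, 0.0111]
ee_rot: [-3.137, -0.003, -0.136]
wrist_force: [3.0, 9.1, 4.5]
width: 0.0005
finger_force: 5.4
```

Run:
```python
from h import *
st()
from bench import robot
a=pickle.load(open('s0.pkl','rb'))['scene'];b=robot.snapshot('scene')
# displacement of visible lower part of plate, rows 251-257, subpixel via right edge of (R-G)
for s in (a,pickle.load(open('scene6.pkl','rb')),b):
    g=s['image'].astype(float);x=np.clip(g[...,2]-g[...,1],0,None)[246:256,178:187]
    # left edge crossing half max per row
    e=[]
    for r in x:
        t=80; i=np.argmax(r>t); e.append(178+i-(r[i]-t)/(r[i]-r[i-1]+1e-6))
    print(np.round(np.mean(e),2),np.round(e,1))
```

```text
t 19.43 h mm 56.0 x front 69.8 lat 0.8 z err mm 3.4 F down-chute -9.42 Fz 4.47 w 0.0005 rot [-3.137e+00 -3.000e-03 -1.360e-01]
183.73 [182.6 183.2 183.2 183.4 183.6 183.8 184.2 184.2 184.5 184.8]
183.59 [182.5 182.7 183.1 183.1 183.5 183.5 184.1 184.2 184.4 184.7]
183.1 [182.1 182.4 182.5 182.7 183.1 183.1 183.4 183.6 183.7 184.3]
```

Plate displacement measures about 1.4 mm, about 7 N, held over 0.75 s. I back off uphill, then lift.

Request:
servo_tool(moves=[[0, -0.04, -0.01, 0, 1], [0, -0.08, -0.02, 0, 1], [0, -0.14, -0.03, 0, 1], [0, -0.25, -0.05, 0, 1], [0, -0.5, -0.1, 0, 1], [0, -0.8, -0.16, 0, 1], [0, -1.0, -0.2, 0, 1], [0, -1.0, -0.2, 0, 1]])

```text
time: 20.15
tool_pos: [0.5687, -0.1074, 0.0151]
ee_rot: [3.141, 0.0, -0.136]
wrist_force: [-0.1, -0.6, -0.3]
width: 0.0003
finger_force: 0.0
```

Request:
servo_tool(moves=[[0, 0, -0.8, 0, 1], [0, 0, -1.6, 0, 1], [0, -0.8, -2.8, 0, 1], [0, -1.6, -4, 0, 1], [0, -2.4, -4.5, 0, 1], [0, -3.2, -4.5, 0, 1], [0, -4, -4.5, 0, 1], [0, -4, -4.5, 0, 1]])

```text
time: 20.82
tool_pos: [0.5829, -0.0061, 0.1282]
ee_rot: [-3.14, -0.001, -0.133]
wrist_force: [-0.5, -0.3, 0.3]
width: 0.0003
finger_force: 0.0
```

Run:
```python
from h import *
from bench import robot
st()
o=np.array([.5739,-.0751,.045]);Rc=R.from_euler('xyz',[0,.2,-1.705]).as_matrix()
b=robot.snapshot('scene');t=robot.snapshot('top')
hsv=cv2.cvtColor(b['image'],cv2.COLOR_BGR2HSV);B=cv2.inRange(hsv,(10,120,70),(30,255,255));Rd=cv2.inRange(hsv,(0,130,80),(8,255,255))
for v in range(236,259): print(v,''.join('b' if B[v,u] else 'r' if Rd[v,u] else '.' for u in range(178,208)))
g=b['image'].astype(float);x=np.clip(g[...,2]-g[...,1],0,None)[246:256,178:187];e=[]
for r in x: i=np.argmax(r>80); e.append(178+i-(r[i]-80)/(r[i]-r[i-1]+1e-6))
print('plate edge',np.mean(e))
hsv=cv2.cvtColor(t['image'],cv2.COLOR_BGR2HSV);B=cv2.inRange(hsv,(10,120,90),(30,255,255));Rd=cv2.inRange(hsv,(0,130,80),(8,255,255))
print('top')
for v in range(198,226): print(v,''.join('b' if B[v,u] else 'r' if Rd[v,u] else '.' for u in range(374,412)))
for X in (.075,.08): print(proj(t,o+Rc@[X,0,.024]))
```

```text
t 20.82 h mm -69.5 x front -58.2 lat -0.4 z err mm 95.1 F down-chute 0.33 Fz 0.33 w 0.0003 rot [-3.14e+00 -1.00e-03 -1.33e-01]
236 ..............................
237 ..............................
238 ..............bbb.............
239 ............bbbbbbbb..........
240 ..........bbbbbbbbbbb.........
241 .......bbbbbbbbbbbbbbb........
242 ...bbb...bbbbbb.bbbbbbb.......
243 bb...r...bbbbbbbbbbbbbb.......
244 .....rr.bbbbbbbbbbbbbbbb......
245 .....rrbbbbbbbbbbbbbbbbbb.....
246 .....rrbbbbbbbbbbbbbbbbbbb....
247 .....rr.bbbbbbbbbbbbbbbbbb....
248 ......rrbbbbbbbbbbbbbbbbbb....
249 ......rrbbbbbbbbbbbbbbbbbb....
250 ......rrrbbbbbbbbbbbbbbbbb....
251 ......rrrrbbbbbbbbbbbbbbbb....
252 .......rrrrbbbbbbbbbbbbbb.....
253 ......rrrrrrbbbbbbbbbbbb......
254 .......rrrr.bb..bbbbbbb.......
255 .......rrrr..bb.bbbbbbb.......
256 .........rrr..b..bbbbbbb......
257 ..........rr.......bb..b......
258 ..............................
plate edge 183.60812888968965
top
198 ......................................
199 ......................................
200 ......................................
201 .
[... 498 characters left out ...]
brr.........
213 .......bbbbb..b.....b..b..brr.........
214 .......bbbbbb....b..b...b.brr.........
215 .......bbbbbbbb..b.bb...bbbrr.........
216 .......bbbbbbb..b..b...bb..rr.........
217 ........bbbbbbb.b.b..bb.bbrrr.........
218 ........bbbbbbbb..bb...bbbrrr.........
219 ........bbbbbbbbbbb...bbbrrrr.........
220 ..........bbbbbbbbbb..bbrr............
221 ......................................
222 ......................................
223 ......................................
224 ......................................
225 ......................................
(np.float64(391.97863632496853), np.float64(210.61418120309443))
(np.float64(394.4467619044169), np.float64(210.77355090838992))
```

```bash
python3 -c "
from bench import robot
print(robot.close_job())"
```

```text
the job is handed in; nothing more can be done
None
```

The job is handed in. The brass knob stands against the red stop past the catch, pressed there at about 7 N (estimated from how far the plate moved) for over half a second, then released; no verdict came back.

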